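# Lock the etching press's pressure collar with its index pin

### The job

Lock the pressure collar of the press housing: take the straight-gripped index pin from the wooden rack, put it into the hole of the loose eight-sided collar, turn the collar until that hole comes over the hidden hole in the ring beneath (find it by feel), and pass the pin fully home until its shoulder is flush on the collar, then let go. Be gentle: the pin must never bear on the housing or its parts with more than 30 N, and no other loose thing on the table may be disturbed.

Things in the scene. Friction and masses are not known exactly. Their poses are not given: they have to be found in the camera images.
- housing: Fixed green cast housing, a walled square 164 x 164 mm, 40 mm high, with a round bolt boss at each corner (reaching 135 mm from the axis). Origin: centre of its underside, on the table and on the vertical turning axis of the collar. Its x axis points to the small raised steel index mark on top of one wall, z up. On it turns the collar; under the collar, hidden, is the ring.
- ring_top (a point): Middle of the flat top face of the steel ring hidden under the collar, 40 mm above the table, on the axis. The ring is clamped still at an unknown angle (not given by this pose). It has one 12 mm hole, 24 mm deep, 48 mm from the axis, within 0.45 rad either side of the index mark. A pin in the collar's hole rests on this face and can drop on only where the two holes meet.
- index_mark (a point): The raised steel index mark on the housing's wall top, 77 mm from the axis, 44 mm above the table.
- collar_hole (a point): Centre of the mouth of the one 12 mm through-hole of the loose collar, an eight-sided steel plate, 128 mm across flats, 16 mm thick, top 56.5 mm above the table. It turns about the housing's axis with light friction (2 N at the hole). The hole is 48 mm from the axis, at first 0.75 to 1.1 rad anticlockwise (from above) of the index mark, so it must turn clockwise, by 0.3 to 1.55 rad.
- collar_knob (a point): Centre of the collar's knob: black upright cylinder, 18 mm diameter, 34 mm high; this point is 25 mm above the collar's top, 48 mm from the axis, straight opposite the hole. The collar may be turned by it or by a pin in the hole. A 16 mm square screw head in the collar's middle ends 16 mm above the collar.
- index_pin_grip (a point): Steel index pin with a straight round grip, upright in a rack hole. From the tip up: shank 10 mm diameter, 36 mm long (lowest 5 mm tapered to 6 mm), shoulder disc 26 mm diameter, 4 mm thick, grip 18 mm diameter, 42 mm long; about 90 g. This point is on its axis 61 mm above the tip, 25 mm above the shoulder's underside, 21 mm below the top. z runs up the pin.
- index_pin_shoulder (a point): Centre of the underside of the index pin's shoulder, 36 mm above its tip; when the pin is home this meets point collar_hole.
- rack: Fixed light wooden pin rack, 56 x 190 x 42 mm, origin at the centre of its underside; three 13.5 mm holes along its y axis at -60, 0 and +60 mm, a pin in each, any order.
- ball_pin_grip (a point): Other loose pin in the rack, with a ball 26 mm in diameter on top; this point is 61 mm above its tip. Leave it.
- tee_pin_grip (a point): Other loose pin in the rack, with a 44 mm cross bar on top; this point is 61 mm above its tip. Leave it.
- ink_tin_mid (a point): Loose ink tin, 76 mm diameter, 55 mm high; its centre. Leave it.
- wash_bottle_mid (a point): Loose white bottle, 64 mm diameter, 160 mm high; its centre. Leave it.
- ink_knife_grip (a point): Loose ink knife lying flat, 200 mm long; on its handle. Leave it.
- spanner_grip (a point): Loose spanner lying flat, 170 mm long; on its handle. Leave it.
- brayer_mid (a point): Loose ink roller lying flat, about 190 mm long, 112 mm wide, 36 mm high; near its middle. Leave it.

How it is judged:
By the outcome, as a careful person would: the job done as asked, in the order asked, and still so for the second after the job is handed in, with the robot touching nothing.
It also fails if it takes over 64 s, if anything falls off the work surface, if the arm or the gripper's body presses on something with over 40 N, if the wrist force passes 120 N, or if a joint passes its speed limit or range.

### The arm

A 6-joint arm with a two-finger parallel gripper is mounted at the origin on the work surface. World frame = base frame: x ahead of the robot, y to its left, z up, the work surface at z = 0. Lengths are in mm, angles in rad, forces in N, time in s.
With the tool pointing down it reaches from about 350 to 800 mm from the base axis. Payload 7.3 kg.
Tool frame: the origin (TCP) lies midway between the tips of the shut fingers; the grasp point (between the pads) lies 19 mm behind it (arm.grip_depth is the distance from the TCP to the grasp point, in mm); x points along the fingers, z is the direction in which the jaws open and shut, and the axes are right-handed (so a half turn about x gives the same grasp; the last joint's range is limited). The gripper opens to 85 mm and grips with 20 to 120 N. Pads are 22 mm wide; open, the fingers measure 114 mm over their backs; the gripper's body (76 mm by 85 mm) begins 54 mm behind the grasp point. The pads swing forward as they close: fully open they stand 13 mm farther back than shut.
Start: joints at [1.11, 0.342, 1.524, -0, 1.275, -0.146], TCP at [162.539, 499.225, 231.322] pointing down, gripper open.
Joint ranges: [-2.53, 2.53], [-0.77, 2.02], [0.04, 2.7], [-1, 4.14], [0.28, 2.66], [-3.11, 3.11]. Speed limits (rad/s): [2.57, 2.57, 3.14, 3.14, 3.14, 3.14].

### API

Orientations are given as a unit quaternion [x, y, z, w].
In Python, from plant import arm gives the robot as it stands.
- The arm moves only by the tool jog_arm, never from a script. Its argument "increments" is a list of rows, each a list of 4 numbers: the shift along the world's x, y, z in cm, then the turn about the world's z in rad. A call has 1 to 10 rows; each row is the pose to reach, as a shift and turn from the pose commanded when the call began; what a row does not reach only later rows make up. A row lasts 1/12 s, in which the tool goes at most 41.7 mm and 7.16 degrees, less where a joint would pass 70% of its speed; a pose out of reach is approached as far as the arm can. A call with a gripper value outside its range is refused whole. "jaw" is the finger opening in cm, from 0 to 8.54, set as the call begins (left out, the last holds). The fingers move at their own pace and stop on an object; "force" is the grip in N (left out, the last holds). Time passes only in rows, so rows that repeat a pose let the fingers close. It gives the time, the measured TCP pose, the force and the opening at its end, in the units of the state.
- arm.observe(): the state, without advancing time (a new reading comes with each control period).
- arm.snapshot(name): name is "scene" or "top"; returns (picture, depth): 480x640x3 uint8, red, green, blue; 480x640 float32, mm along the optical axis (not along the pixel's ray), 0 where there is no reading.
- arm.get_calibration(name): a dict with "camera_matrix" (3x3 intrinsics, pixels), "position" and "rotation" of the camera in the world. Camera axes: x right, y up, looking along -z (the intrinsics and any distortion apply to the point x, -y, -z); pixel columns grow to the right and rows downward; lengths in mm; the calibration is good to about 2 mm. A picture is of the moment at which its call begins. get_calibration takes no time and is no camera call.
- arm.close_job(): hands the job in, once; it reports no verdict.
Trained networks look in the newest picture that a camera, given by its name, has taken for a name from the list of things; names that differ only in an ending like _2 or _b are one class to them, and where a whole thing is asked for, a point or a joint stands for the part that bears it (a point fixed in the world has none). Each returns a list of dicts, best first, with "score" (0 to 1); they miss things now and then, are a little off and sometimes report something else, mostly with a low value. They report only what shows in the picture. A call takes as long as a camera call.
- arm.boxes_of(camera, label): "extent" ([centre column, centre row, width, height] in pixels, round what is visible of it).
The state is a dict: "t": time; "joints": joint angles; "joint_velocities": joint speeds; "joint_efforts": joint torques, N m; "eef_pos": TCP position; "tcp_rot": TCP orientation; "ft_force": force on the tool from outside, world axes, zero at the start; "moment": the same for the moment, N m; "width": finger opening in mm.
Only numpy, scipy, OpenCV 4.12 (cv2) and the standard library are available. Lean on these libraries where they do the work, as an engineer would, in place of code of your own. Each camera call takes 0.05 s, during which the arm holds its last target.

## Working session

There is one attempt and no reset: what is moved stays moved. The work goes in short steps, Python scripts to look and compute and a tool call to move; the robot and the scene stay as the last step left them, time stands still between calls to the robot, and variables do not carry over. Pictures are saved under pics/ and viewed, and the job is handed in when it is done.

Besides the shell and the picture viewer there is one more tool, called after "Emit:" as name(argument=value, ...), one argument or row to a line, values as JSON. jog_arm: Moves the arm, as the interface text tells. Its arguments: {"type":"object","properties":{"increments":{"type":"array"},"jaw":{"type":"number"},"force":{"type":"number"}},"required":["increments"]}

```bash
ls; mkdir -p pics; cat > h.py <<'E'
import numpy as np, cv2
from plant import arm
def cal(n):
    c=arm.get_calibration(n); return np.array(c["camera_matrix"]),np.array(c["position"],float),np.array(c["rotation"],float)
def w(n,u,v,d):
    K,p,R=cal(n)
    x=(u-K[0,2])/K[0,0]*d; y=(v-K[1,2])/K[1,1]*d
    return R@np.array([x,-y,-d])+p
def wz(n,u,v,z):
    a=w(n,u,v,1.);K,p,R=cal(n); r=a-p
    return p+r*(z-p[2])/r[2]
def px(n,P):
    K,p,R=cal(n); c=R.T@(np.array(P)-p); return K[0,0]*c[0]/-c[2]+K[0,2], K[1,1]*-c[1]/-c[2]+K[1,2]
def cloud(n,d):
    K,p,R=cal(n); v,u=np.mgrid[0:480,0:640]
    c=np.stack([(u-K[0,2])/K[0,0]*d,-(v-K[1,2])/K[1,1]*d,-d],-1)
    return c@R.T+p
E
python3 - <<'E'
from h import *
for n in("scene","top"):
    i,d=arm.snapshot(n); np.savez(f"pics/{n}0.npz",i=i,d=d); cv2.imwrite(f"pics/{n}0.png",i[:,:,::-1])
    print(arm.get_calibration(n))
    for l in ["index_pin_grip","collar_hole","collar_knob","index_mark","rack","housing","ball_pin_grip","tee_pin_grip"] if n=="top" else ["index_pin_grip","collar_knob"]:
        print(n,l,arm.boxes_of(n,l)[:2])
print(arm.observe())
E
```

```text
pics
{'camera_matrix': array([[604.82420291,   0.        , 317.32879312],
       [  0.        , 604.82420291, 241.35764583],
       [  0.        ,   0.        ,   1.        ]]), 'position': array([1342.28450348,  506.89339369,  769.55400496]), 'rotation': array([0.21728135, 0.39536755, 0.79450887, 0.40648368])}
scene index_pin_grip [{'extent': [453.5, 289.8, 20.8, 29.1], 'score': 0.65}]
scene collar_knob [{'extent': [288.6, 236.6, 67.7, 62.5], 'score': 0.69}, {'extent': [290.2, 257.2, 126.8, 94.0], 'score': 0.5}]
{'camera_matrix': array([[552.75633468,   0.        , 324.71738456],
       [  0.        , 552.75633468, 241.71610254],
       [  0.        ,   0.        ,   1.        ]]), 'position': array([ 461.51775866,  -24.9069556 , 1072.66971115]), 'rotation': array([ 0.03605019, -0.03558391, -0.70563613,  0.7067615 ])}
top index_pin_grip [{'extent': [177.8, 264.2, 16.8, 11.5], 'score': 0.75}]
top collar_hole [{'extent': [357.4, 239.8, 71.0, 71.4], 'score': 0.76}]
top collar_knob [{'extent': [356.6, 238.7, 73.7, 75.2], 'score': 0.67}]
top index_mark [{'extent': [358.2, 240.3, 114.4, 1
[... 404 characters left out ...]
re': 0.81}]
{'t': 0.6, 'joints': array([ 1.10999102e+00,  3.41996379e-01,  1.52413844e+00, -1.55466012e-05,
        1.27539883e+00, -1.46024456e-01]), 'joint_velocities': array([-1.21758562e-04, -1.08225008e-03, -2.49641373e-03, -5.09836133e-05,
        4.84216220e-04, -1.05383538e-03]), 'joint_efforts': array([-3.53578062e-04, -4.33355355e+01, -2.46192312e+01, -2.69470574e-04,
        3.62311121e-04,  1.48171310e-06]), 'eef_pos': array([162.53994194, 499.20551855, 231.30994802]), 'tcp_rot': array([-0.41544541,  0.57216869,  0.41545543,  0.57221053]), 'ft_force': array([1.10574036, 0.08981976, 0.57939678]), 'moment': array([-0.0085111 , -0.01964874,  0.02052577]), 'width': 85.57554588048107}
```

```bash
sed -i 's/,np.array(c\["rotation"\],float)$/,Rotation.from_quat(c["rotation"]).as_matrix()/; 1a from scipy.spatial.transform import Rotation' h.py
python3 - <<'E'
from h import *
i=cv2.imread("pics/top0.png")
cv2.imwrite("pics/t_house.png",cv2.resize(i[175:305,290:425],None,fx=4.4,fy=4.4,interpolation=cv2.INTER_CUBIC))
cv2.imwrite("pics/t_rack.png",cv2.resize(i[220:310,115:245],None,fx=6,fy=6,interpolation=cv2.INTER_CUBIC))
E
```

```text
(no output)
```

View pics/top0.png

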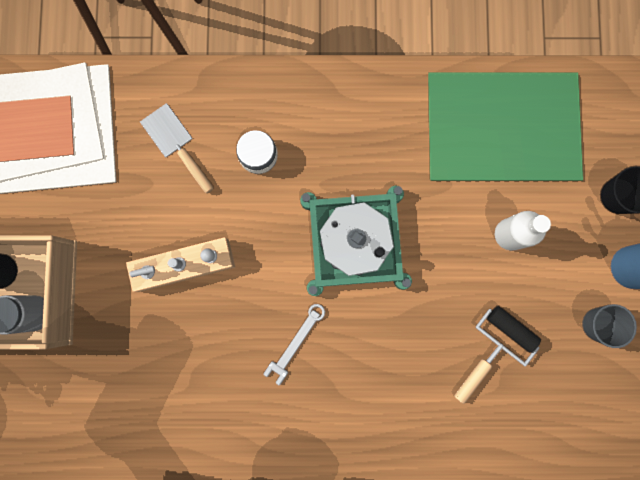

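View pics/scene0.png

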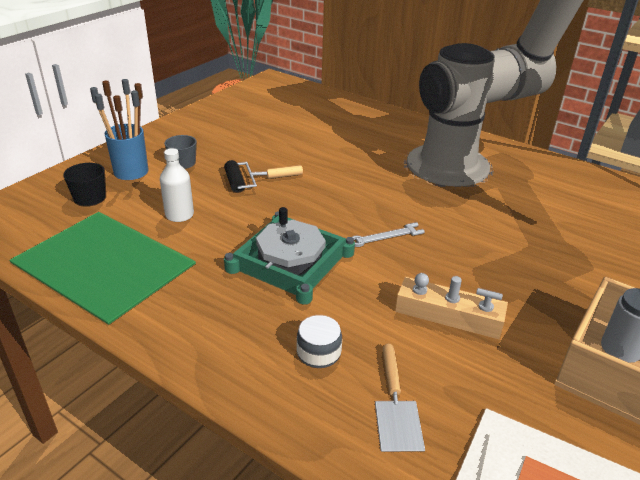

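```bash
sleep 1
```

```text
(no output)
```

View pics/t_house.png

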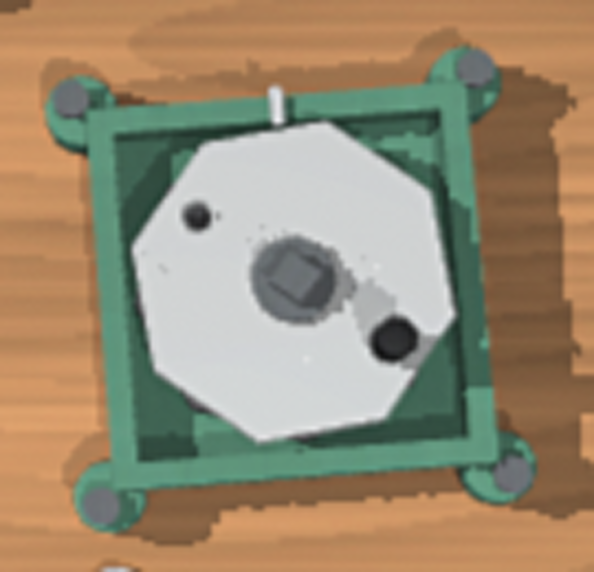

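View pics/t_rack.png

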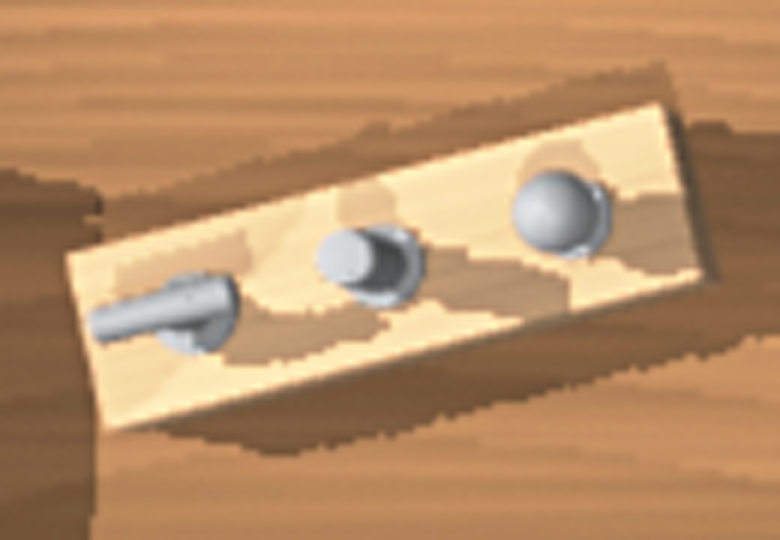

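```bash

python3 - <<'E'
from h import *
f=np.load("pics/top0.npz"); d=f["d"]; C=cloud("top",d)
def T(u,v): return 290+u/4.4-.4,175+v/4.4-.4
def Rk(u,v): return 115+u/6-.4,220+v/6-.4
def at(u,v):
    return C[int(round(v)),int(round(u))].round(1)
m=T(276,107);h=T(197,216);k=T(393,338);c=T(300,277)
for n,p,z in(("mark",m,44),("hole",h,56.5),("knob",k,90.5),("screw",c,72.5),("pintop",Rk(346,255),88),("tee",Rk(192,315),42),("ball",Rk(562,215),100),("pinshoulder",Rk(384,267),46)): print(n,np.round(p,1),at(*p),wz("top",*p,z).round(1))
# corners of boss tops
for q in((70,98),(476,69),(102,505),(512,473)): print("boss",at(*T(*q)),wz("top",*T(*q),40).round(1))
# clouds
def sel(lo,hi,x0,x1,y0,y1):
    m=(C[...,2]>lo)&(C[...,2]<hi)&(C[...,0]>x0)&(C[...,0]<x1)&(C[...,1]>y0)&(C[...,1]<y1)&(d>0); return C[m]
o=wz("top",*c,56)[:2]
P=sel(48,62,o[0]-90,o[0]+90,o[1]-90,o[1]+90); print("collar z",np.median(P[:,2]),len(P))
(cx,cy),sz,a=cv2.minAreaRect(P[:,:2].astype(np.float32)); print(cx,cy,sz,a)
P=sel(28,47,o[0]-110,o[0]+110,o[1]-110,o[1]+110); print("house",np.median(P[:,2]),cv2.minAreaRect(P[:,:2].astype(np.float32)))
p=wz("top",*Rk(346,255),88)[:2]
P=sel(35,49,p[0]-110,p[0]+110,p[1]-110,p[1]+110); print("rack",np.median(P[:,2]),cv2.minAreaRect(P[:,:2].astype(np.float32)))
P=sel(80,100,p[0]-20,p[0]+20,p[1]-20,p[1]+20); print("pin top",np.median(P,axis=0),len(P),cv2.minEnclosingCircle(P[:,:2].astype(np.float32)))
# scene
s=np.load("pics/scene0.npz"); Cs=cloud("scene",s["d"])
m=(Cs[...,2]>54)&(Cs[...,2]<84)&(np.hypot(Cs[...,0]-p[0],Cs[...,1]-p[1])<30)
print("scene pin",np.median(Cs[m],axis=0),m.sum(),Cs[m].min(0),Cs[m].max(0))
m=(Cs[...,2]>52)&(Cs[...,2]<60)&(np.hypot(Cs[...,0]-o[0],Cs[...,1]-o[1])<90)
print("scene collar",cv2.minAreaRect(Cs[m][:,:2].astype(np.float32)),np.median(Cs[m][:,2]))
E
```

```text
mark [352.3 198.9] [647.1 -75.4  44.5] [647.3 -76.1  44. ]
hole [334.4 223.7] [600.5 -41.6  36.9] [598.5 -42.   56.5]
knob [378.9 251.4] [ 544.6 -120.6   94.7] [ 544.2 -120.8   90.5]
screw [357.8 237.6] [570.5 -84.9  69.1] [570.9 -84.3  72.5]
pintop [172.3 262.1] [524.9 248.4  87.4] [524.7 247.8  88. ]
tee [146.6 272.1] [507.6 296.7  74.1] [508.9 307.8  42. ]
ball [208.3 255.4] [538.3 186.6  77.1] [535.8 181.3 100. ]
pinshoulder [178.6 264.1] [522.5 241.1  67.6] [523.7 247.5  46. ]
boss [651.8  11.5  38.8] [651.8  12.4  40. ]
boss [ 666.6 -163.8   33.6] [ 664.8 -162.5   40. ]
boss [478.1  -2.4  36.7] [477.3  -2.1  40. ]
boss [ 491.5 -176.6   33.9] [ 491.1 -175.7   40. ]
collar z 55.76939989328662 3634
572.1202392578125 -82.07797241210938 (127.98841857910156, 128.97959899902344) 55.45425796508789
house 38.68289489120866 ((571.6703491210938, -81.51629638671875), (197.2978973388672, 198.40890502929688), 4.573060989379883)
rack 41.56788027270386 ((524.6371459960938, 249.1829833984375), (56.605812072753906, 190.58413696289062), 14.43869686126709)
pin top [524.77854453 248.00470814  86.76350977] 85 ((524.0810546875, 248.7556610107422), 9.116178512573242)
scene pin [528.33920466 251.55827614  69.85825752] 129 [518.87293517 240.69078029  54.09221902] [534.02035317 258.6222833   83.92936804]
scene collar ((568.9945678710938, -81.58676147460938), (133.34483337402344, 129.8885955810547), 10.563520431518555) 58.10794636778468
```

```bash

python3 - <<'E'
from h import *
s=arm.observe(); R=Rotation.from_quat(s["tcp_rot"]).as_matrix(); print(R.round(3), "jaw yaw",np.arctan2(R[1,2],R[0,2]), s["eef_pos"], s["t"])
f=np.load("pics/top0.npz"); C=cloud("top",f["d"]); p=[524.6,248.3]
for q in ((-15,58.1),(15,-58.1)):
    m=np.hypot(C[...,0]-p[0]-q[0],C[...,1]-p[1]-q[1])<28; P=C[m]; P=P[P[:,2]>50]; print(P[:,2].max(),P.min(0),P.max(0))
E
```

```text
[[ 0.    -0.951  0.31 ]
 [ 0.     0.31   0.951]
 [-1.    -0.     0.   ]] jaw yaw 1.2560199981430393 [162.53994194 499.20551855 231.30994802] 0.6
82.14021053966212 [499.46219239 284.85953187  50.15923921] [518.69440654 328.83721586  82.14021054]
81.6931099370903 [527.77189463 178.00881523  64.04711463] [552.18729248 202.97275355  81.69310994]
```

Emit:
jog_arm(
  increments=[
    [3.6,-2.5,-0.5,-0.1],
    [7.2,-5.0,-1,-0.2],
    [10.8,-7.5,-1.5,-0.3],
    [14.4,-10,-2,-0.4],
    [18,-12.5,-2.5,-0.5],
    [21.6,-15,-3,-0.6],
    [25.2,-17.5,-3.5,-0.7],
    [28.8,-20,-4,-0.8],
    [32.4,-22.5,-4.5,-0.9],
    [36.2,-25.1,-5,-1.0],
  ],
  jaw=6,
  force=40,
)

```text
t: 1.43
eef_pos: [504.2, 261.7, 184.1]
tcp_rot: [-0.088, 0.701, 0.089, 0.702]
ft_force: [0.2, 1.2, -0.1]
width: 59.9
```

Emit:
jog_arm(
  increments=[
    [0,0,0,0],
    [0,0,0,0],
    [0,0,0,0],
  ],
)

```text
t: 1.68
eef_pos: [502.3, 263.2, 184.0]
tcp_rot: [-0.09, 0.702, 0.09, 0.701]
ft_force: [-1.4, 0.0, 1.7]
width: 60.0
```

Emit:
jog_arm(
  increments=[
    [1.1,-0.75,-1,0],
    [2.23,-1.49,-2.5,0],
    [2.23,-1.49,-5.5,0],
    [2.23,-1.49,-8.5,0],
    [2.23,-1.49,-11,0],
    [2.23,-1.49,-12.6,0],
    [2.23,-1.49,-13.3,0],
    [2.23,-1.49,-13.3,0],
    [2.23,-1.49,-13.3,0],
  ],
)

```text
t: 2.43
eef_pos: [525.1, 249.0, 51.8]
tcp_rot: [-0.091, 0.701, 0.091, 0.702]
ft_force: [1.1, 0.5, 0.8]
width: 60.1
```

```bash

python3 - <<'E'
from h import *
s=arm.observe(); print(s["eef_pos"],s["ft_force"])
for n,b in (("scene",(400,220,520,340)),("top",(115,200,245,310))):
    i,d=arm.snapshot(n); x0,y0,x1,y1=b; cv2.imwrite(f"pics/{n}1.png",cv2.resize(i[y0:y1,x0:x1,::-1],None,fx=5,fy=5,interpolation=cv2.INTER_CUBIC))
E
```

```text
[525.08265202 248.95076634  51.76776967] [1.10913421 0.54921313 0.77986353]
```

View pics/scene1.png

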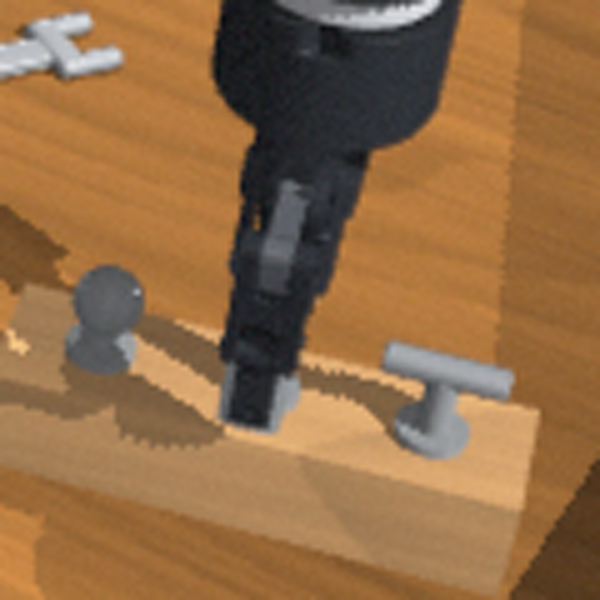

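Emit:
jog_arm(
  increments=[
    [0,0,0,0],
    [0,0,0,0],
    [0,0,0,0],
    [0,0,0,0],
    [0,0,0,0],
    [0,0,0,0],
  ],
  jaw=0,
  force=45,
)

```text
t: 3.03
eef_pos: [524.6, 248.3, 51.9]
tcp_rot: [-0.09, 0.702, 0.09, 0.701]
ft_force: [-2.3, -0.9, 4.8]
width: 16.6
```

Emit:
jog_arm(
  increments=[
    [0,0,0.3,0],
    [0,0,1.2,0],
    [0,0,2.5,0],
    [0,0,4,0],
    [0,0,6,0],
    [0,0,8,0],
    [0,0,8,0],
    [0,0,8,0],
  ],
)

```text
t: 3.7
eef_pos: [525.8, 248.6, 132.6]
tcp_rot: [-0.09, 0.7, 0.09, 0.702]
ft_force: [0.7, 0.0, -1.0]
width: 17.1
```

```bash

python3 - <<'E'
from h import *
s=arm.observe(); print(s["eef_pos"],s["ft_force"],s["width"])
for n,b in (("scene",(400,170,520,320)),):
    i,d=arm.snapshot(n); x0,y0,x1,y1=b; cv2.imwrite(f"pics/{n}2.png",cv2.resize(i[y0:y1,x0:x1,::-1],None,fx=4,fy=4,interpolation=cv2.INTER_CUBIC))
E
```

```text
[525.75656651 248.55771495 132.60319357] [ 0.67836803  0.00452266 -0.99518785] 17.068869162166855
```

View pics/scene2.png

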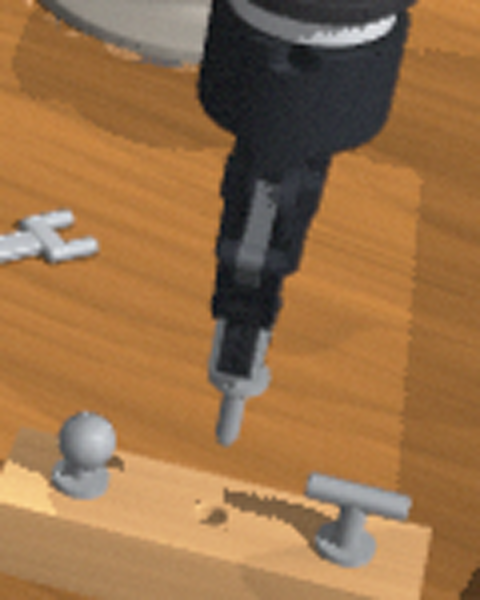

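Emit:
jog_arm(
  increments=[
    [0.5,-2,0,-0.12],
    [1.2,-5,0,-0.24],
    [2.0,-8,0,-0.36],
    [2.8,-11,0,-0.48],
    [3.5,-14,0,-0.6],
    [4.3,-17,0,-0.72],
    [5,-20,0,-0.84],
    [5.8,-23,0,-0.96],
    [6.5,-26,0,-1.08],
    [7.3,-29.0,0,-1.2],
  ],
)

```text
t: 4.58
eef_pos: [597.2, -43.1, 129.6]
tcp_rot: [0.323, 0.63, -0.324, 0.628]
ft_force: [0.7, 0.4, -1.3]
width: 16.6
```

Emit:
jog_arm(
  increments=[
    [0,0,0,0],
    [0,0,0,0],
  ],
)

```text
t: 4.75
eef_pos: [597.4, -43.2, 129.5]
tcp_rot: [0.322, 0.63, -0.322, 0.629]
ft_force: [0.1, 1.5, -1.9]
width: 16.9
```

```bash

python3 - <<'E'
from h import *
P=[]
for k in range(4):
    i,d=arm.snapshot("scene"); s=arm.observe(); P.append(s["eef_pos"]); print(s["eef_pos"],s["ft_force"],s["width"],s["t"])
R=Rotation.from_quat(s["tcp_rot"]).as_matrix(); print(np.mean(P,0),R.round(3),np.arctan2(R[1,2],R[0,2]),s["joints"].round(2))
x0,y0,x1,y1=(210,130,370,310); cv2.imwrite(f"pics/s3.png",cv2.resize(i[y0:y1,x0:x1,::-1],None,fx=3.3,fy=3.3,interpolation=cv2.INTER_CUBIC))
E
```

```text
[597.16923871 -41.84953564 129.7558389 ] [-0.71092997  0.28099924 -1.47324516] 16.976105914865236 4.8
[597.16630555 -41.05973404 130.02287546] [ 0.40333358  0.10494862 -1.38529216] 16.721766060878725 4.85
[597.30889448 -40.60292032 130.37071459] [-1.41985879 -0.30640245 -1.32651859] 16.90453077133456 4.9
[597.42953509 -40.39702137 130.65436665] [-0.20291173 -0.23422272 -0.87778026] 16.938952966553273 4.95
[597.26849346 -40.97730284 130.2009489 ] [[-0.001  0.809  0.588]
 [ 0.     0.588 -0.809]
 [-1.    -0.001 -0.001]] -0.9418270259065601 [-0.2   0.57  1.45  0.    1.13  0.75]
```

View pics/s3.png

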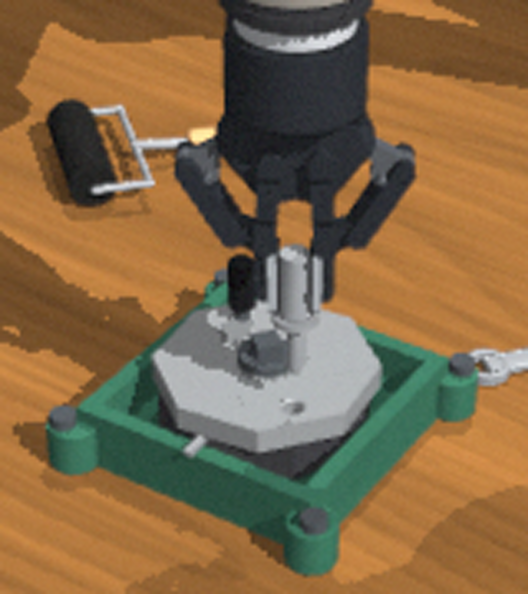

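Emit:
jog_arm(
  increments=[
    [0,0,0,0],
    [0,0,0,0],
    [0,0,0,0],
    [0,0,0,0],
    [0,0,0,0],
    [0,0,0,0],
  ],
)

```text
t: 5.45
eef_pos: [598.0, -41.6, 131.3]
tcp_rot: [0.321, 0.63, -0.321, 0.63]
ft_force: [-0.7, -0.2, -1.9]
width: 16.6
```

```bash

python3 - <<'E'
from h import *
for k in range(4):
    i,d=arm.snapshot("scene"); s=arm.observe(); print(s["eef_pos"],s["ft_force"],s["joint_velocities"].round(3),s["t"])
cv2.imwrite("pics/s4f.png",i[:,:,::-1])
x0,y0,x1,y1=(260,200,340,275); cv2.imwrite(f"pics/s4.png",cv2.resize(i[y0:y1,x0:x1,::-1],None,fx=8,fy=8,interpolation=cv2.INTER_CUBIC))
t=s["eef_pos"]
for dz in(0,-9.8,-45.8): print(px("scene",t+[0,0,dz]))
print(px("scene",[598.4,-42.1,56.5]))
E
```

```text
[597.9986692  -41.60794842 131.28352681] [ 0.68935624  0.32144245 -1.03836024] [-0.002  0.     0.001 -0.001  0.001  0.001] 5.5
[598.01236223 -41.65392771 131.28813415] [-0.18739883  0.69913974 -0.05992391] [-0.003  0.001 -0.001 -0.001 -0.001  0.   ] 5.55
[597.99070013 -41.71268235 131.26229127] [-0.08628355  0.5998417  -1.26767163] [-0.002  0.001  0.001  0.001  0.     0.002] 5.6
[597.99951783 -41.71511381 131.25174525] [ 0.68666039 -0.74133651 -1.07442006] [-0.002  0.001 -0.001 -0.    -0.001  0.   ] 5.65
(np.float64(298.05132901384667), np.float64(222.54855194432918))
(np.float64(298.0253549394358), np.float64(226.87393068521123))
(np.float64(297.93219396975275), np.float64(242.38772614806186))
(np.float64(297.57562280486366), np.float64(254.4805897136669))
```

View pics/s4.png

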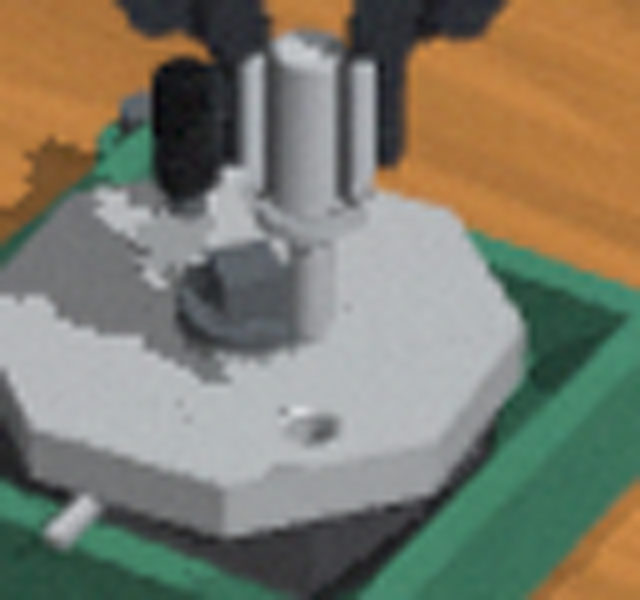

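```bash

python3 - <<'E'
from h import *
i=cv2.imread("pics/s4f.png"); g=cv2.cvtColor(i,cv2.COLOR_BGR2GRAY)
print(g[250:257,291:307]); print(g[230:246,292:308])
K,p,R=cal("scene"); print(R.round(2))
i0=cv2.imread("pics/scene0.png");g=cv2.cvtColor(i0,cv2.COLOR_BGR2GRAY);print(g[250:257,291:307])
E
```

```text
[[183 184 185 183 179 188 188 187 183 183 184 183 183 183 183 184]
 [186 183 184 176 147 201 219 199 177 168 172 183 183 184 184 183]
 [183 185 185 184 193 175 157 148 130 121 128 159 185 184 185 185]
 [186 185 184 181 172 153 159 146 121 102 111 156 184 183 182 183]
 [185 184 183 184 171 160 157 140  96  97 122 166 184 185 184 184]
 [181 184 185 183 182 178 169 142 141 151 184 183 188 184 183 182]
 [185 182 185 184 185 184 184 183 185 183 184 185 182 183 179 178]]
[[ 99 118 177 158 109 127 131 144 138 155 185 183 183 184 185 181]
 [ 98 102 144 166 103  96 112 160 163 161 182 181 183 183 179 182]
 [101  98 111 148 108 111 143 160 165 160 182 182 186 184 184 182]
 [ 99  94  96 100  93 114 141 156 163 162 184 184 182 183 183 180]
 [ 99  92  92  90  89 115 140 157 164 167 182 181 183 182 184 185]
 [ 83  85  85  88  92 115 142 160 164 167 185 182 184 183 182 183]
 [ 84  87  85  89  90 117 142 159 161 164 183 183 182 183 186 184]
 [ 87  86  85  84  95 115 142 160 165 166 181 182 183 182 183 182]
 [ 86  85  84  91  92 117 139 158 160 165 179 166 186 183 183 184]
 [ 86  84  84  87  92 117 1
[... 276 characters left out ...]
82 183 182 184 185 185 182 182]
 [119 136 162 179 162 183 184 182 183 183 184 182 184 182 182 184]
 [156 161 183 182 182 183 185 184 183 183 185 182 183 185 183 182]]
[[-0.58 -0.47  0.67]
 [ 0.82 -0.36  0.45]
 [ 0.02  0.8   0.59]]
[[179 179 181 178 174 184 187 183 178 179 179 178 180 179 181 179]
 [183 179 179 170 142 195 215 194 173 160 166 177 178 178 178 179]
 [179 180 181 180 190 171 153 145 125 115 126 156 178 177 182 178]
 [178 178 179 177 169 154 153 141 119 101 106 150 180 177 178 179]
 [181 179 179 176 168 156 156 137  95  95 121 163 179 182 178 179]
 [178 180 180 180 176 172 163 140 141 146 179 177 179 180 180 181]
 [180 178 181 178 179 179 179 180 181 179 181 178 176 176 178 174]]
```

Emit:
jog_arm(
  increments=[
    [0,0,-0.8,0],
    [0,0,-1.6,0],
    [0,0,-2.2,0],
    [0,0,-2.6,0],
    [0,0,-2.8,0],
    [0,0,-2.8,0],
    [0,0,-2.8,0],
    [0,0,-2.8,0],
  ],
)

```text
t: 6.32
eef_pos: [598.2, -41.7, 103.5]
tcp_rot: [0.322, 0.63, -0.321, 0.63]
ft_force: [0.1, 0.4, -1.3]
width: 16.7
```

Emit:
jog_arm(
  increments=[
    [0,0,-0.1,0],
    [0,0,-0.2,0],
    [0,0,-0.3,0],
    [0,0,-0.4,0],
    [0,0,-0.4,0],
    [0,0,-0.4,0],
  ],
)

```text
t: 6.82
eef_pos: [597.7, -42.0, 99.2]
tcp_rot: [0.321, 0.63, -0.322, 0.63]
ft_force: [-1.3, -2.6, 1.1]
width: 17.2
```

Emit:
jog_arm(
  increments=[
    [-0.03,-0.05,0,0],
    [-0.03,-0.05,0,0],
    [-0.03,-0.05,0,0],
    [-0.03,-0.05,0,0],
  ],
)

```text
t: 7.15
eef_pos: [597.6, -42.2, 99.2]
tcp_rot: [0.321, 0.63, -0.322, 0.63]
ft_force: [-2.5, -2.2, 0.8]
width: 16.9
```

Emit:
jog_arm(
  increments=[
    [0,0,-0.05,0],
    [0,0,-0.1,0],
    [0,0,-0.15,0],
    [0,0,-0.2,0],
    [0,0,-0.2,0],
  ],
)

```text
t: 7.57
eef_pos: [597.6, -42.5, 97.5]
tcp_rot: [0.321, 0.63, -0.322, 0.63]
ft_force: [-4.6, -3.5, 4.9]
width: 16.6
```

Emit:
jog_arm(
  increments=[
    [-0.04,-0.03,0,0],
    [-0.08,-0.06,0,0],
    [-0.1,-0.08,0,0],
    [-0.1,-0.08,0,0],
  ],
)

```text
t: 7.9
eef_pos: [596.7, -42.8, 96.9]
tcp_rot: [0.322, 0.63, -0.321, 0.63]
ft_force: [-1.7, -2.0, 0.5]
width: 16.6
```

Emit:
jog_arm(
  increments=[
    [-0.03,-0.04,-0.05,0],
    [-0.06,-0.06,-0.1,0],
    [-0.06,-0.06,-0.15,0],
    [-0.06,-0.06,-0.2,0],
    [-0.06,-0.06,-0.25,0],
    [-0.06,-0.06,-0.3,0],
    [-0.06,-0.06,-0.3,0],
  ],
)

```text
t: 8.48
eef_pos: [596.1, -43.5, 94.1]
tcp_rot: [0.321, 0.63, -0.321, 0.63]
ft_force: [-0.2, -0.2, -1.3]
width: 16.9
```

Emit:
jog_arm(
  increments=[
    [0,0,-0.1,0],
    [0,0,-0.2,0],
    [0,0,-0.3,0],
    [0,0,-0.4,0],
    [0,0,-0.5,0],
    [0,0,-0.6,0],
    [0,0,-0.6,0],
  ],
)

```text
t: 9.07
eef_pos: [596.0, -43.5, 88.0]
tcp_rot: [0.321, 0.63, -0.322, 0.63]
ft_force: [-0.0, 0.0, -1.0]
width: 17.0
```

Emit:
jog_arm(
  increments=[
    [0,0,-0.04,0],
    [0,0,-0.08,0],
    [0,0,-0.12,0],
    [0,0,-0.16,0],
    [0,0,-0.16,0],
  ],
)

```text
t: 9.48
eef_pos: [596.1, -43.5, 86.6]
tcp_rot: [0.321, 0.63, -0.322, 0.63]
ft_force: [0.3, 0.3, -1.7]
width: 16.7
```

Emit:
jog_arm(
  increments=[
    [0,0,-0.03,0],
    [0,0,-0.06,0],
    [0,0,-0.06,0],
  ],
)

```text
t: 9.73
eef_pos: [596.1, -43.5, 86.0]
tcp_rot: [0.321, 0.63, -0.322, 0.63]
ft_force: [-0.4, 0.3, -1.2]
width: 17.1
```

Emit:
jog_arm(
  increments=[
    [0,0,-0.03,0],
    [0,0,-0.06,0],
    [0,0,-0.06,0],
  ],
)

```text
t: 9.98
eef_pos: [596.2, -43.5, 85.8]
tcp_rot: [0.322, 0.63, -0.321, 0.63]
ft_force: [-1.4, 0.7, 1.7]
width: 17.1
```

Emit:
jog_arm(
  increments=[
    [0,0,-0.02,0],
    [0,0,-0.04,0],
    [0,0,-0.04,0],
  ],
)

```text
t: 10.23
eef_pos: [596.3, -43.5, 85.7]
tcp_rot: [0.322, 0.63, -0.321, 0.63]
ft_force: [-2.7, 1.2, 5.5]
width: 17.2
```

Emit:
jog_arm(
  increments=[
    [0.09,-0.065,0.06,0],
    [0.18,-0.13,0.06,0],
    [0.27,-0.2,0.06,0],
    [0.356,-0.269,0.06,0],
    [0.44,-0.34,0.06,0],
    [0.52,-0.41,0.06,0],
    [0.6,-0.485,0.06,0],
    [0.677,-0.558,0.06,0],
    [0.677,-0.558,0.06,0],
  ],
)

```text
t: 10.98
eef_pos: [602.0, -48.7, 85.7]
tcp_rot: [0.321, 0.631, -0.322, 0.629]
ft_force: [-4.5, 1.9, 6.5]
width: 16.8
```

Emit:
jog_arm(
  increments=[
    [0,0,0.05,0],
    [0,0,0.05,0],
    [0,0,0.05,0],
  ],
)

```text
t: 11.23
eef_pos: [602.3, -49.1, 85.8]
tcp_rot: [0.321, 0.63, -0.322, 0.629]
ft_force: [-3.9, 2.3, 1.6]
width: 16.6
```

Emit:
jog_arm(
  increments=[
    [0.06,-0.08,0.02,0],
    [0.13,-0.16,0.02,0],
    [0.2,-0.24,0.02,0],
    [0.27,-0.33,0.02,0],
    [0.34,-0.42,0.02,0],
    [0.42,-0.51,0.02,0],
    [0.49,-0.6,0.02,0],
    [0.56,-0.71,0.02,0],
    [0.56,-0.71,0.02,0],
  ],
)

```text
t: 11.98
eef_pos: [608.6, -56.5, 86.3]
tcp_rot: [0.322, 0.63, -0.322, 0.63]
ft_force: [-2.9, 0.4, -0.9]
width: 16.9
```

Emit:
jog_arm(
  increments=[
    [0.035,-0.07,-0.08,0],
    [0.07,-0.145,-0.08,0],
    [0.105,-0.218,-0.08,0],
    [0.105,-0.218,-0.08,0],
  ],
)

```text
t: 12.32
eef_pos: [609.9, -58.6, 85.8]
tcp_rot: [0.322, 0.629, -0.321, 0.63]
ft_force: [-1.3, 0.4, 0.1]
width: 16.8
```

Emit:
jog_arm(
  increments=[
    [0.04,-0.07,-0.04,0],
    [0.08,-0.14,-0.04,0],
    [0.12,-0.208,-0.04,0],
    [0.12,-0.208,-0.04,0],
  ],
)

```text
t: 12.65
eef_pos: [610.9, -60.7, 85.2]
tcp_rot: [0.322, 0.63, -0.322, 0.63]
ft_force: [-1.5, 0.5, -0.2]
width: 16.6
```

Emit:
jog_arm(
  increments=[
    [0,0,-0.03,0],
    [0,0,-0.06,0],
    [0,0,-0.06,0],
  ],
)

```text
t: 12.9
eef_pos: [610.9, -60.5, 84.5]
tcp_rot: [0.322, 0.63, -0.321, 0.63]
ft_force: [-0.5, 0.1, -0.0]
width: 17.1
```

Emit:
jog_arm(
  increments=[
    [0,0,-0.03,0],
    [0,0,-0.06,0],
    [0,0,-0.1,0],
    [0,0,-0.1,0],
  ],
)

```text
t: 13.23
eef_pos: [610.8, -60.6, 83.5]
tcp_rot: [0.321, 0.63, -0.322, 0.63]
ft_force: [-0.6, -0.6, -1.2]
width: 16.8
```

Emit:
jog_arm(
  increments=[
    [0,0,-0.04,0],
    [0,0,-0.08,0],
    [0,0,-0.12,0],
    [0,0,-0.16,0],
    [0,0,-0.16,0],
  ],
)

```text
t: 13.65
eef_pos: [610.8, -60.6, 81.8]
tcp_rot: [0.321, 0.63, -0.322, 0.63]
ft_force: [-0.8, 0.1, -0.5]
width: 16.7
```

Emit:
jog_arm(
  increments=[
    [0,0,-0.04,0],
    [0,0,-0.08,0],
    [0,0,-0.12,0],
    [0,0,-0.16,0],
    [0,0,-0.2,0],
    [0,0,-0.2,0],
  ],
)

```text
t: 14.15
eef_pos: [610.7, -60.5, 79.8]
tcp_rot: [0.321, 0.63, -0.322, 0.63]
ft_force: [-0.1, 0.2, -1.2]
width: 16.6
```

Emit:
jog_arm(
  increments=[
    [0,0,-0.06,0],
    [0,0,-0.12,0],
    [0,0,-0.18,0],
    [0,0,-0.24,0],
    [0,0,-0.3,0],
    [0,0,-0.36,0],
    [0,0,-0.42,0],
    [0,0,-0.48,0],
    [0,0,-0.54,0],
    [0,0,-0.54,0],
  ],
)

```text
t: 14.98
eef_pos: [610.7, -60.5, 74.4]
tcp_rot: [0.321, 0.63, -0.322, 0.63]
ft_force: [0.1, 0.4, -1.9]
width: 17.0
```

Emit:
jog_arm(
  increments=[
    [0,0,-0.06,0],
    [0,0,-0.12,0],
    [0,0,-0.18,0],
    [0,0,-0.24,0],
    [0,0,-0.3,0],
    [0,0,-0.36,0],
    [0,0,-0.42,0],
    [0,0,-0.48,0],
    [0,0,-0.54,0],
    [0,0,-0.54,0],
  ],
)

```text
t: 15.82
eef_pos: [610.6, -60.5, 69.0]
tcp_rot: [0.321, 0.63, -0.322, 0.63]
ft_force: [0.3, 0.8, -1.1]
width: 17.0
```

Emit:
jog_arm(
  increments=[
    [0,0,-0.05,0],
    [0,0,-0.1,0],
    [0,0,-0.15,0],
    [0,0,-0.2,0],
    [0,0,-0.2,0],
  ],
)

```text
t: 16.23
eef_pos: [610.7, -60.5, 67.0]
tcp_rot: [0.321, 0.63, -0.322, 0.63]
ft_force: [-1.0, -0.2, -1.0]
width: 16.7
```

Emit:
jog_arm(
  increments=[
    [0,0,-0.03,0],
    [0,0,-0.06,0],
    [0,0,-0.06,0],
  ],
)

```text
t: 16.48
eef_pos: [610.7, -60.5, 66.5]
tcp_rot: [0.321, 0.63, -0.322, 0.63]
ft_force: [0.3, 0.3, -1.3]
width: 17.0
```

Emit:
jog_arm(
  increments=[
    [0,0,-0.02,0],
    [0,0,-0.04,0],
    [0,0,-0.04,0],
  ],
)

```text
t: 16.73
eef_pos: [610.7, -60.5, 66.4]
tcp_rot: [0.321, 0.63, -0.321, 0.63]
ft_force: [-1.7, 0.7, 1.2]
width: 16.6
```

Emit:
jog_arm(
  increments=[
    [0,0,-0.03,0],
    [0,0,-0.06,0],
    [0,0,-0.06,0],
    [0,0,-0.06,0],
  ],
)

```text
t: 17.07
eef_pos: [610.8, -60.5, 66.4]
tcp_rot: [0.322, 0.63, -0.321, 0.63]
ft_force: [-2.8, 0.6, 5.8]
width: 16.6
```

```bash

python3 - <<'E'
from h import *
i,d=arm.snapshot("scene"); s=arm.observe(); print(s["eef_pos"],s["ft_force"])
x0,y0,x1,y1=(230,170,350,290); cv2.imwrite(f"pics/s5.png",cv2.resize(i[y0:y1,x0:x1,::-1],None,fx=5,fy=5,interpolation=cv2.INTER_CUBIC))
E
```

```text
[610.78289681 -60.53339961  66.35938493] [-2.2010159   0.61810759  5.75663454]
```

View pics/s5.png

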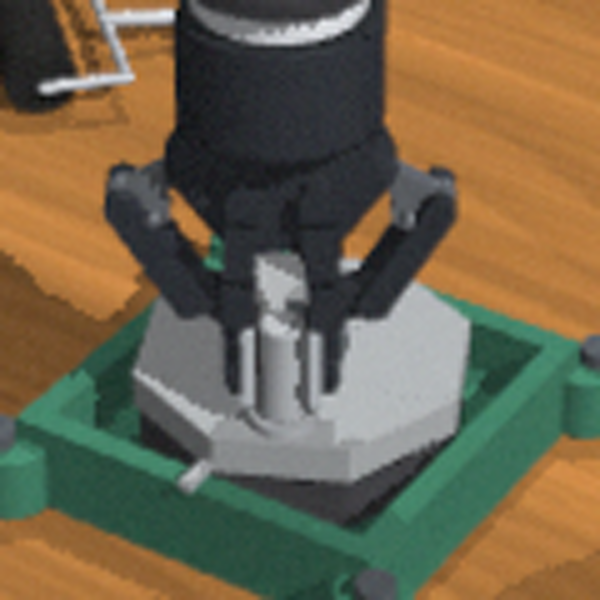

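Emit:
jog_arm(
  increments=[
    [0,0,0.03,0],
    [0,0,0.03,0],
    [0,0,0.03,0],
    [0,0,0.03,0],
    [0,0,0.03,0],
  ],
  jaw=4,
)

```text
t: 17.53
eef_pos: [610.8, -60.5, 65.7]
tcp_rot: [0.321, 0.63, -0.322, 0.63]
ft_force: [-0.4, 0.2, -0.4]
width: 40.0
```

Emit:
jog_arm(
  increments=[
    [0,0,0.3,0],
    [0,0,1,0],
    [0,0,2.5,0],
    [0,0,4.5,0],
    [0,0,7,0],
    [0,0,9.5,0],
    [0,0,12,0],
    [0,0,14,0],
    [0,0,14,0],
  ],
)

```text
t: 18.28
eef_pos: [612.9, -60.9, 211.7]
tcp_rot: [0.322, 0.627, -0.321, 0.633]
ft_force: [0.7, -0.4, 0.4]
width: 39.6
```

Emit:
jog_arm(
  increments=[
    [-2,3,0,0],
    [-4,6,0,0],
    [-6,9,0,0],
    [-8,12,0,0],
    [-10,15,0,0],
    [-10,15,0,0],
    [-10,15,0,0],
    [-10,15,0,0],
  ],
)

```text
t: 18.95
eef_pos: [511.1, 89.3, 206.1]
tcp_rot: [0.321, 0.63, -0.321, 0.63]
ft_force: [-0.6, 0.0, 0.2]
width: 39.9
```

```bash

python3 - <<'E'
from h import *
i,d=arm.snapshot("scene"); s=arm.observe(); print(s["eef_pos"],s["ft_force"],s["width"],s["t"])
x0,y0,x1,y1=(220,180,360,310); a=cv2.resize(i[y0:y1,x0:x1,::-1],(390,360),interpolation=cv2.INTER_CUBIC)
t,d=arm.snapshot("top"); C=cloud("top",d)
b=cv2.resize(t[175:300,290:425,::-1],(390,360),interpolation=cv2.INTER_CUBIC)
cv2.imwrite("pics/f.png",np.hstack([a,b])); cv2.imwrite("pics/ftop.png",t[:,:,::-1])
m=np.hypot(C[...,0]-612,C[...,1]+59)<25
P=C[m]; P=P[(P[:,2]>90)]; print("pin top",np.median(P,0),len(P),"expected z 102.5")
E
```

```text
[511.33358584  88.87822957 205.92157498] [ 0.05071544 -0.19545718 -0.5797587 ] 40.167044346330805 19.0
pin top [613.46205086 -58.55414    101.58322394] 85 expected z 102.5
```

View pics/f.png

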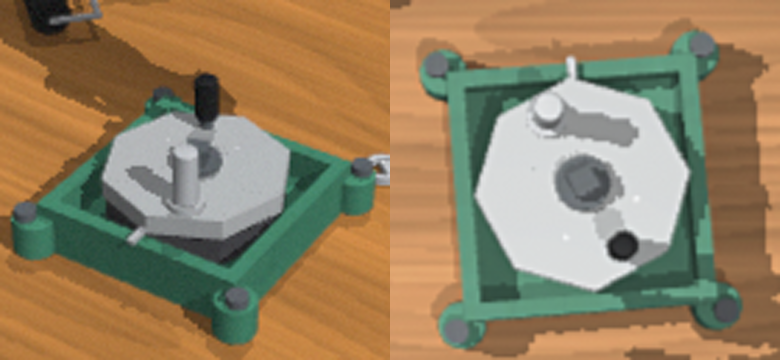

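View pics/ftop.png

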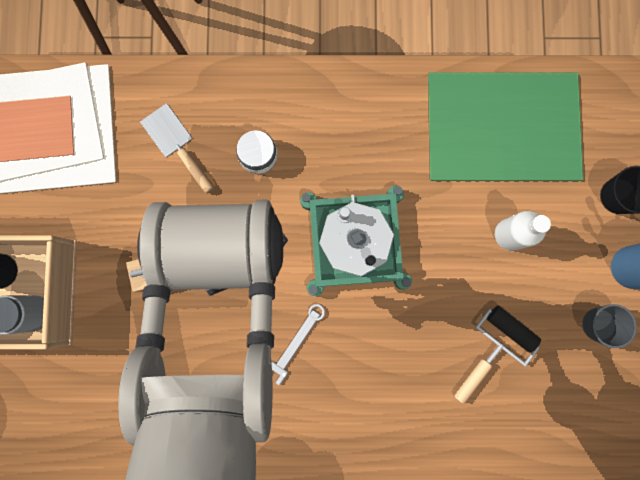

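The picture shows the pin upright in the collar (crop about (185,180) and (550,110)), with its shoulder on the plate. The pin top measures 101.6 mm against 102.5 expected. This camera also read about 1 mm low on the pin earlier.

```bash
python3 -c "
from h import *
print(arm.close_job())"
```

```text
the job is handed in; nothing more can be done
None
```

The collar is locked: the index pin is fully home, released, and the job was handed in at about 19 s.

- **What I did:** I took the straight-gripped pin from the middle rack hole and put it into the collar's hole. I turned the collar about 0.47 rad clockwise with the pin until the tip dropped into the ring's hole, about 0.42 rad anticlockwise of the index mark. I then lowered the pin until its shoulder met the collar and let go.
- **Forces:** Forces read at the end of each move stayed under about 9 N. Between those readings nothing was sampled.
- **Last checks:** The shoulder met the collar at TCP height 66.4 mm, against about 66.2 expected. The top camera put the pin's top at 101.6 mm, against 102.5 expected, with a camera bias of about −1 mm. The loose things in view look unmoved, and the robot was clear of everything.
- **What disagreed:** The camera put the collar's hole about 2.5 mm from where the pin went in freely, so I corrected the insertion by feel. In the last picture the arm hid most of the rack. I last saw the ball and tee pins undisturbed after lifting the index pin out.

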